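# Refit the speed knob on the stirrer's keyed shaft

### The job

The speed knob has come off the magnetic stirrer and stands on the bench. Set it on the stirrer's bare keyed shaft, press lightly and turn it slowly until its slot slips over the key and it drops fully home, then turn it so that its white pointer stands at the bold black line on the dial, and let go. Do not force the knob down before it has dropped home, and leave the beaker, the vial and the petri dish where they stand.

Things in the scene. Friction and masses are not known exactly. Their poses are not given: they have to be found in the camera images.
- knob: black round knob, 44 mm diameter, 38 mm tall, about 60 g, standing on the bench, open bore downward. Origin: centre of its underside; z up along its axis; x towards the white pointer line on its top. At the start the pointer's direction is 0.6 to 1.8 rad anticlockwise of world +x
- knob_slot (a point): on the knob's underside, 11.5 mm from its axis towards the pointer: middle of the mouth of the key slot. The knob's bore is round, 17.5 mm diameter, 30 mm deep; on the pointer side (+x) a slot 6.5 mm wide runs along its whole depth, out to 14 mm from the axis
- stirrer: white magnetic stirrer, 200 mm deep (x) by 130 mm wide (y), fixed; flat top 50 mm above the bench, a white round plate on its far half (top at 56 mm), a grey dial of 73 mm diameter round the shaft on its near half. Origin: centre of its underside; z up; +x from the shaft towards the plate
- seat (a point): centre of the top of the steel bushing round the shaft's foot, on the shaft's axis, 53 mm above the bench. The knob is home when its underside lies on it; not lined up, it sits round the shaft but rests on the key with its underside 14 mm above the seat. Lined up within about 0.1 rad it slips over the key
- shaft_tip (a point): tip of the upright round shaft when not pressed, 28 mm above the seat. Shaft 16 mm diameter, top 4 mm tapered to 12 mm; a key 5 mm wide stands out at one side to 13 mm from the axis, its top 14 mm above the seat. Shaft and key give downward on a spring by 6 mm at most (1 N at first touch, 8 N at the end, then rigid) and spring back; over 30 N before the knob is home counts as forcing
- dial_line (a point): middle of the bold black line on the dial, 29.5 mm from the shaft's axis in the stirrer's +x direction. The shaft's key was left pointing 0.5 to 2.2 rad anticlockwise (from above) of it, exactly where is not measured. The shaft turns from -0.3 to 2.6 rad of it, stiffly (0.12 N m; a light press does not turn it), and stays where left
- glass_beaker: small clear glass beaker, 59 mm diameter, 50 mm tall, a bystander; origin at the centre of its underside
- vial: small specimen vial with white cap, 26 mm diameter, 58 mm tall, a bystander; origin at the centre of its underside
- petri: flat round petri dish, 90 mm diameter, 15 mm tall, a bystander; origin at the centre of its underside
There are look-alikes about, which are no part of the job. Leave any pink or yellow look-alike of the knob alone.

How it is judged:
By the outcome, as a careful person would: the job done as asked, in the order asked, and still so for the second after the job is handed in, with the robot touching nothing.
It also fails if it takes over 72 s, if anything falls off the work surface, if the arm or the gripper's body presses on something with over 40 N, if the wrist force passes 120 N, or if a joint passes its speed limit or range.

### The arm

A 6-joint arm with a two-finger parallel gripper is mounted at the origin on a cart in front of the work surface, level with it; the furniture and walls round the work are solid. World frame = base frame: x ahead of the robot, y to its left, z up, the work surface at z = 0. Lengths are in m, angles in rad, forces in N, time in s.
With the tool pointing down it reaches from about 0.375 to 0.975 m from the base axis. Payload 3.8 kg.
Tool frame: the origin (TCP) lies between the finger pads; the fingertips stand 17 mm ahead of it and the grasp point (between the pads) lies 2 mm behind it; z points along the fingers, y is the line along which they close (so a half turn about z gives the same grasp; the last joint's range is limited). The gripper opens to 85 mm and grips with 20 to 120 N. Pads are 22 mm wide; open, the fingers measure 114 mm over their backs; the gripper's body (76 mm by 85 mm) begins 54 mm behind the grasp point. The pads swing forward as they close: fully open they stand 13 mm farther back than shut.
Start: joints at [-1.232, 0.264, 1.604, -0, 1.274, -0.037], TCP at [0.248, -0.628, 0.248] pointing down, gripper open.
Joint ranges: [-2.63, 2.63], [-0.94, 2.18], [0.31, 2.57], [-1.31, 4.45], [0, 2.66], [-2.55, 2.55]. Speed limits (rad/s): [2.57, 2.57, 3.14, 3.14, 3.14, 3.14].

### API

Orientations are given as a rotation vector (axis times angle).
In Python, from workcell import bot gives the robot as it stands.
- The arm moves only by the tool play_rows, never from a script. Its argument "steps" is one flat list of numbers, 4 for each row, row after row: the shift along the tool's x, y, z in m, then the turn about the tool's z in rad. A call has 1 to 10 rows; each row is the pose to reach, as a shift and turn from the pose commanded when the call began, along the tool's axes at that moment; what a row does not reach only later rows make up. A row lasts 1/8 s, in which the tool goes at most 62.5 mm and 10.7 degrees, less where a joint would pass 70% of its speed; a pose out of reach is approached as far as the arm can. A call with a gripper value outside its range is refused whole. "jaw" is the closure in counts, from 0 (fully open) to 255 (shut), set as the call begins (left out, the last holds). The fingers move at their own pace and stop on an object; "grip_force" is the grip in N (left out, the last holds). Time passes only in rows, so rows that repeat a pose let the fingers close. It gives the time, the measured TCP pose, the force, the opening and the grip force at its end, in the units of the state.
- bot.read_state(): the state, without advancing time (a new reading comes with each control period).
- bot.read_camera(name): name is "scene" or "side" or "wrist"; returns a dict with "pixels" (420x560x3 uint8, blue, green, red), "mtx" (3x3 intrinsics, pixels), "R" (3x3) and "t" (3): a world point X has camera coordinates R X + t. Camera axes: x right, y down, z forward; pixel columns grow to the right and rows downward; lengths in m; the calibration is good to about 2 mm. A picture is of the moment at which its call begins. There is no depth.
- bot.finish_job(): hands the job in; it is judged then, once.
The state is a dict: "time": time; "q": joint angles; "joint_vel": joint speeds; "joint_torque": joint torques, N m; "tool_pos": TCP position; "tcp_rot": TCP orientation; "wrist_force": force on the tool from outside, world axes, zero at the start; "torque": the same for the moment, N m; "width": opening from 0.0 (shut) to 1.0 (fully open); "grip_force": force on a finger pad.
Only numpy, scipy, OpenCV 4.12 (cv2) and the standard library are available. Lean on these libraries where they do the work, as an engineer would, in place of code of your own. Each camera call takes 0.05 s, during which the arm holds its last target. There are 200 camera calls.

## Working session

There is one attempt and no reset: what is moved stays moved. The work goes in short steps, Python scripts to look and compute and a tool call to move; the robot and the scene stay as the last step left them, time stands still between calls to the robot, and variables do not carry over. Pictures are saved under pics/ and viewed, at most 10 in all, crops included, and the job is handed in when it is done.

Besides the shell and the picture viewer there is one more tool, called as name(argument=value, ...) on one line, values as JSON. play_rows: Moves the arm, as the interface text tells. Its arguments: {"type":"object","properties":{"steps":{"type":"array"},"jaw":{"type":"number"},"grip_force":{"type":"number"}},"required":["steps"]}

```bash
mkdir -p pics
cat > h.py <<'E'
import numpy as np, cv2
from workcell import bot
def ray(c,uv,z):
    R,t=c["R"],c["t"]; o=-R.T@t
    d=R.T@np.linalg.inv(c["mtx"])@np.array([uv[0],uv[1],1.0])
    return o+d*(z-o[2])/d[2]
def proj(c,X):
    p=c["mtx"]@(c["R"]@np.array(X)+c["t"]); return p[:2]/p[2]
E
python3 - <<'E'
from h import *
for n in("scene","side","wrist"):
    c=bot.read_camera(n); cv2.imwrite(f"pics/{n}0.png",c["pixels"]); np.savez(f"{n}0.npz",**c); print(n,-c["R"].T@c["t"])
E
```

```text
scene [0.09187022 0.75361908 0.88446599]
side [0.34832168 0.85790161 0.70517884]
wrist [ 0.31364047 -0.60199013  0.37301259]
```

View pics/scene0.png

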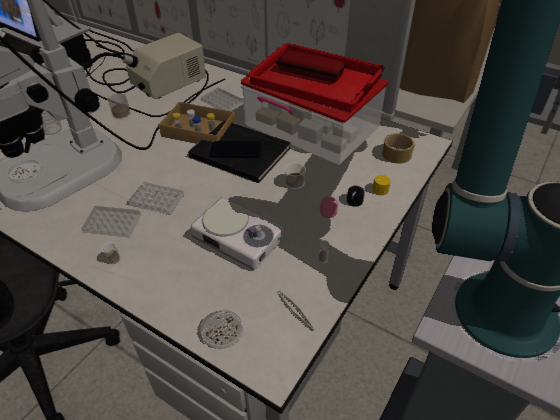

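View pics/side0.png

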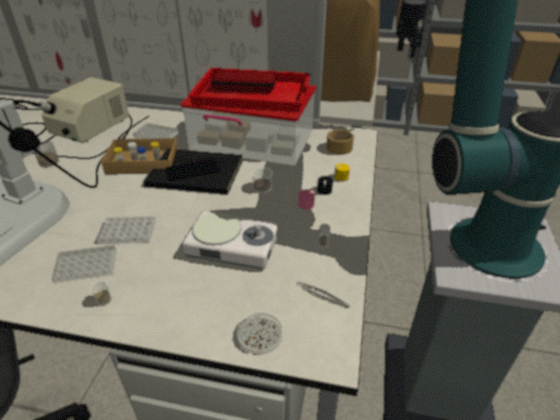

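The black knob is at about (356,196) in scene and (325,185) in side. The dial is at about (259,235) in scene and (258,234) in side, with the pink knob at (329,207) in scene and the vial at (323,254).

Run:
```python
from h import *
cs={n:dict(np.load(f"{n}0.npz")) for n in("scene","side")}
for n,uv,d in(("scene",(356,196),(259,235)),("side",(325,185),(258,234))):
    c=cs[n]; print(n,"knob mid",ray(c,uv,.019).round(3),"dial",ray(c,d,.052).round(3))
    g=c["pixels"].max(2); m=np.zeros_like(g); x,y=uv; m[y-20:y+20,x-16:x+16]=(g[y-20:y+20,x-16:x+16]<45)
    k,l,s,ce=cv2.connectedComponentsWithStats(m)
    for i in range(1,k):
        if s[i,4]>30: print(s[i],ce[i],ray(c,ce[i],.019).round(4))
tiles=[]
for n,uv in(("scene",(356,200)),("scene",(259,235)),("side",(325,185)),("side",(258,234))):
    x,y=uv; tiles.append(cv2.resize(cs[n]["pixels"][y-30:y+30,x-40:x+40],(400,300),interpolation=cv2.INTER_CUBIC))
cv2.imwrite("pics/t1.png",np.vstack([np.hstack(tiles[:2]),np.hstack(tiles[2:])]))
```

```text
scene knob mid [ 0.434 -0.147  0.019] dial [0.557 0.134 0.052]
[346 186  18  20 273] [354.87179487 195.9047619 ] [ 0.4371 -0.1453  0.019 ]
side knob mid [ 0.436 -0.15   0.019] dial [0.558 0.132 0.052]
[317 177  15  17 174] [324.45977011 185.62643678] [ 0.4371 -0.1465  0.019 ]
```

View pics/t1.png

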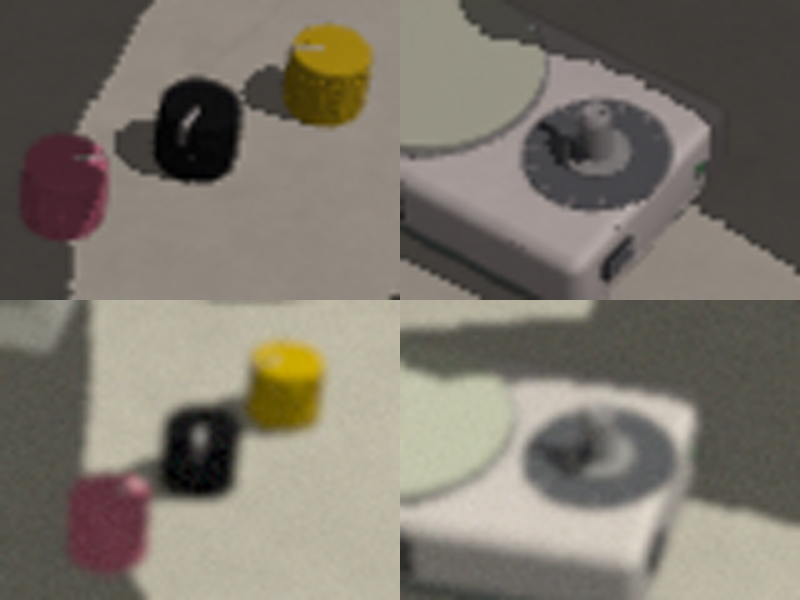

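```bash
cat >> h.py <<'E'
from scipy.spatial.transform import Rotation as Ro
def plan(p,s=None):
    s=s or bot.read_state(); T=Ro.from_rotvec(s["tcp_rot"]).as_matrix()
    return (T.T@(np.array(p)-s["tool_pos"])).round(4)
E
python3 - <<'E'
from h import *
s=bot.read_state(); T=Ro.from_rotvec(s["tcp_rot"]).as_matrix(); print(s["time"],T.round(3),s["tool_pos"],s["wrist_force"])
c=np.load("wrist0.npz"); o=-c["R"].T@c["t"]
print("cam off tool",T.T@(o-s["tool_pos"]),"fwd tool",T.T@c["R"][2], "fovs",c["mtx"])
for n,a in(("scene",(329,207)),("side",(307,199)),("scene",(381,185)),("side",(342,172)),("scene",(323,256)),("side",(324,236)),("scene",(295,178)),("side",(262,181))):
    print(n,a,ray(np.load(n+"0.npz"),a,.02).round(3))
print(plan([.40,-.14,.26]))
E
```

```text
0.15 [[ 0.93   0.367 -0.001]
 [ 0.367 -0.93   0.002]
 [ 0.    -0.002 -1.   ]] [ 0.24752162 -0.62739289  0.24721826] [-0.65005305  0.39531435 -0.15264569]
cam off tool [ 0.07083308  0.00041103 -0.12579238] fwd tool [-0.2789551  -0.00143398  0.96030307] fovs [[351.15817101   0.         278.70242451]
 [  0.         351.15817101 214.36326945]
 [  0.           0.           1.        ]]
scene (329, 207) [ 0.475 -0.07   0.02 ]
side (307, 199) [ 0.475 -0.072  0.02 ]
scene (381, 185) [ 0.396 -0.222  0.02 ]
side (342, 172) [ 0.396 -0.227  0.02 ]
scene (323, 256) [0.407 0.086 0.02 ]
side (324, 236) [0.41 0.07 0.02]
scene (295, 178) [ 0.612 -0.123  0.02 ]
side (262, 181) [ 0.615 -0.131  0.02 ]
[ 0.3207 -0.3974 -0.0121]
```

play_rows(steps=[0.35,-0.38,0,0,0.35,-0.38,0,0,0.35,-0.38,0,0,0.35,-0.38,0,0,0.35,-0.38,0.04,0,0.35,-0.38,0.04,0,0.35,-0.38,0.04,0,0.35,-0.38,0.04,0,0.35,-0.38,0.04,0,0.35,-0.38,0.04,0])

```text
time: 1.4
tool_pos: [0.4337, -0.1445, 0.2077]
tcp_rot: [-3.085, -0.592, 0.001]
wrist_force: [-0.3, -0.3, 1.3]
width: 1.004
grip_force: 0.0
```

Run:
```python
from h import *
s=bot.read_state(); print(s["time"],s["tool_pos"],s["q"],s["joint_vel"].max() if hasattr(s["joint_vel"],'max') else s["joint_vel"])
c=bot.read_camera("wrist"); cv2.imwrite("pics/w1.png",c["pixels"]); np.savez("w1.npz",**c)
print(proj(c,[.437,-.146,.038]))
```

```text
1.4 [ 0.4337393  -0.14445453  0.20773582] [-3.75959569e-01 -1.25943562e-01  2.09583975e+00 -3.67686470e-05
  1.17279241e+00  8.15625476e-01] 0.00264318557936144
[281.7505633  194.67223889]
```

View pics/w1.png

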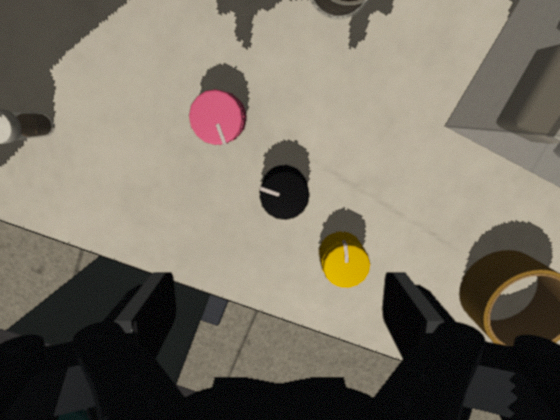

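The black knob's top is at about (284,192) and its white pointer ends near (262,189). Now I'll compute its pose.

Run:
```python
from h import *
c=dict(np.load("w1.npz")); im=c["pixels"]
m=np.zeros(im.shape[:2],np.uint8); m[155:235,250:320]=1
w=((im.min(2)>130)&(m>0)).astype(np.uint8)
dark=((im.max(2)<30)&(m>0)).astype(np.uint8)
k,l,s,ce=cv2.connectedComponentsWithStats(dark); i=1+s[1:,4].argmax(); print(s[i])
cnt=max(cv2.findContours((l==i).astype(np.uint8),0,1)[0],key=len)
(cx,cy),r=cv2.minEnclosingCircle(cnt); print("circ",cx,cy,r)
# pointer: bright inside hull circle
yy,xx=np.mgrid[:420,:560]; 
p=(im.min(2)>70)&((xx-cx)**2+(yy-cy)**2<(r-1.5)**2)
pts=np.array([ray(c,(x,y),.038)[:2] for y,x in zip(*np.nonzero(p))]); C=ray(c,(cx,cy),.038)
print(len(pts),"centre",C,"ray@.019",ray(c,(cx,cy),.019))
mu=pts.mean(0); u=np.linalg.svd(pts-mu)[2][0]; u*=np.sign(u@(mu-C[:2]))
pr=(pts-C[:2])@u; pe=(pts-C[:2])@[-u[1],u[0]]
print("ang",np.arctan2(u[1],u[0]),"ang from centre",np.arctan2(*(mu-C[:2])[::-1]),pr.min(),pr.max(),pe.mean())
st=bot.read_state();T=Ro.from_rotvec(st["tcp_rot"]).as_matrix(); print("tool y ang",np.arctan2(T[1,1],T[0,1]),T.round(4))
```

```text
[ 261  165   47   53 1841]
circ 284.2044677734375 191.22683715820312 26.288326263427734
112 centre [ 0.44060112 -0.14683201  0.038     ] ray@.019 [ 0.43679513 -0.14863795  0.019     ]
ang 1.9510029824258177 ang from centre 1.9100212289074714 -0.020599303186994003 0.02080863746050371 -0.00041033758337229355
tool y ang -1.1929976715616584 [[ 9.295e-01  3.689e-01 -6.000e-04]
 [ 3.689e-01 -9.295e-01 -2.000e-04]
 [-6.000e-04  0.000e+00 -1.000e+00]]
```

Run:
```python
from h import *
for n,a,b in(("scene",(225,219),(259,235.5)),("side",(217,228),(258,235))):
    c=np.load(n+"0.npz"); A=ray(c,a,.056);B=ray(c,b,.052); d=A-B; print(A,B,np.hypot(*d[:2]),"sy",np.arctan2(d[1],d[0]))
c=dict(np.load("w1.npz")); im=c["pixels"]
yy,xx=np.mgrid[:420,:560]
w=(im.min(2)>90)&(abs(xx-271)<10)&(abs(yy-191)<8)&((xx-284)**2+(yy-191)**2<23**2)
p=np.array([ray(c,(x,y),.038)[:2] for y,x in zip(*np.nonzero(w))]);mu=p.mean(0);u=np.linalg.svd(p-mu)[2][0]
print(len(p),mu,u,"angle",np.arctan2(*u[::-1]),"outer end",p[np.argmax(abs((p-[.4385,-.147])@u))],"perp off of centre",np.cross(u,np.array([.4385,-.147])-mu))
```

```text
[0.65604661 0.13745891 0.056     ] [0.55586302 0.13578488 0.052     ] 0.10019756905807803 sy 0.016708030756978094
[0.65685288 0.13551026 0.056     ] [0.55741685 0.13526705 0.052     ] 0.09943632451652941 sy 0.002445814140408776
76 [ 0.43582192 -0.13532867] [ 0.03277637 -0.99946271] angle -1.538014087452313 outer end [ 0.43699458 -0.12775851] perp off of centre 0.0022940962953186947<stdin>:8: DeprecationWarning: Arrays of 2-dimensional vectors are deprecated. Use arrays of 3-dimensional vectors instead. (deprecated in NumPy 2.0)
```

play_rows(steps=[0.003,0.004,0.03,-0.18,0.003,0.004,0.03,-0.36,0.003,0.004,0.03,-0.54,0.003,0.004,0.03,-0.72,0.003,0.004,0.03,-0.9,0.003,0.004,0.03,-1.08,0.003,0.004,0.03,-1.26,0.003,0.004,0.03,-1.44,0.003,0.004,0.03,-1.6,0.003,0.004,0.03,-1.66], jaw=60)

```text
time: 2.7
tool_pos: [0.4378, -0.1502, 0.1785]
tcp_rot: [1.649, 2.674, -0.001]
wrist_force: [0.9, 1.0, 0.2]
width: 0.763
grip_force: 0.0
```

```bash
cat > k.py <<'E'
from h import *
c=bot.read_camera("wrist"); im=c["pixels"]; np.savez("w2.npz",**c)
u0=proj(c,[.438,-.147,.038]); yy,xx=np.mgrid[:420,:560]
m=((np.hypot(xx-u0[0],yy-u0[1])<55)&(im.max(2)<40)).astype(np.uint8)
k,l,s,ce=cv2.connectedComponentsWithStats(m); i=1+s[1:,4].argmax(); print(u0,s[i])
hull=cv2.convexHull(max(cv2.findContours((l==i).astype(np.uint8),0,1)[0],key=len))
hm=cv2.drawContours(np.zeros_like(m),[hull],0,1,-1); hm=cv2.erode(hm,np.ones((5,5)))
p=(hm>0)&(im.min(2)>90); P=np.array([ray(c,(x,y),.038)[:2] for y,x in zip(*np.nonzero(p))])
mu=P.mean(0);u=np.linalg.svd(P-mu)[2][0]; pr=(P-mu)@u
print(len(P),mu,"ang",np.arctan2(*u[::-1]),np.ptp(pr)); print(st:=bot.read_state()["tool_pos"],bot.read_state()["q"],bot.read_state()["width"])
x,y=map(int,u0); cr=im[max(0,y-60):y+60,max(0,x-80):x+80]; cv2.imwrite("pics/w2.png",cv2.resize(cr,None,fx=4,fy=4,interpolation=cv2.INTER_CUBIC))
print("crop origin",max(0,x-80),max(0,y-60))
E
python3 k.py
```

```text
[280.99387828 202.60890108] [ 253  170   53   58 2306]
107 [ 0.43604126 -0.13472714] ang -1.52655247487125 0.018204252345182678
[ 0.43778554 -0.15018432  0.17849186] [-3.83945262e-01 -8.73083073e-02  2.11818382e+00 -5.52496219e-04
  1.11038432e+00 -8.50361942e-01] 0.7644163087640441
crop origin 200 142
```

View pics/w2.png

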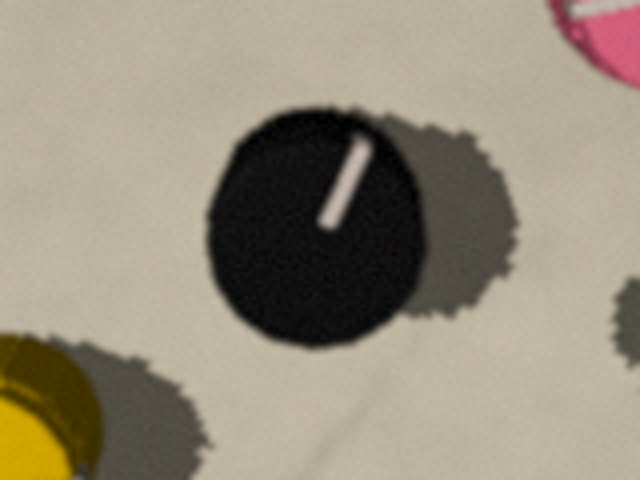

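play_rows(steps=[0.003,0.001,0.04,0,0.003,0.001,0.08,0,0.003,0.001,0.115,0,0.003,0.001,0.14,0,0.003,0.001,0.155,0,0.003,0.001,0.155,0,0.003,0.001,0.155,0])

```text
time: 3.62
tool_pos: [0.4386, -0.1461, 0.0243]
tcp_rot: [1.65, 2.671, 0.0]
wrist_force: [-0.3, 0.9, 0.2]
width: 0.762
grip_force: 0.0
```

play_rows(steps=[0,0,0,0,0,0,0,0,0,0,0,0,0,0,0,0,0,0,0,0,0,0,0,0], jaw=255, grip_force=35)

```text
time: 4.38
tool_pos: [0.4388, -0.1459, 0.0247]
tcp_rot: [1.648, 2.672, 0.0]
wrist_force: [-1.3, -0.7, 6.4]
width: 0.502
grip_force: 35.8
```

play_rows(steps=[0,0,-0.01,0,0,0,-0.05,0,0,0,-0.1,0,0,0,-0.14,0,0,0,-0.14,0])

```text
time: 5.0
tool_pos: [0.4406, -0.1465, 0.1679]
tcp_rot: [1.645, 2.666, 0.003]
wrist_force: [-0.2, 0.7, -0.8]
width: 0.511
grip_force: 36.0
```

Run:
```python
from h import *
s=bot.read_state(); print(s["time"],s["tool_pos"],s["tcp_rot"],s["width"],s["grip_force"],s["wrist_force"])
T=Ro.from_rotvec(s["tcp_rot"]).as_matrix(); print(np.arctan2(T[1,1],T[0,1]))
c=bot.read_camera("wrist"); cv2.imwrite("pics/w3.png",c["pixels"])
print(plan([.50,.135,.20]),plan([.556,.135,.20]))
```

```text
5.0 [ 0.44055861 -0.14645176  0.16788039] [1.64487841e+00 2.66605747e+00 2.63411934e-03] 0.5110940569426794 35.96806798595935 [-0.206844    0.69766384 -0.84647454]
0.4652082666622446
[ 0.2234  0.1807 -0.0348] [ 0.1983  0.2308 -0.0346]
```

View pics/w3.png

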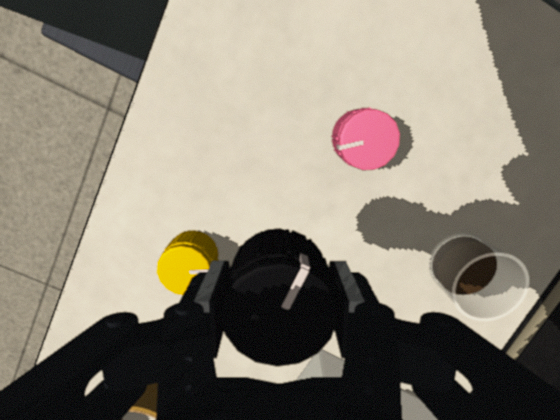

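play_rows(steps=[0.02,0.04,-0.04,0,0.045,0.09,-0.05,0,0.07,0.14,-0.05,0,0.09,0.19,-0.05,0,0.11,0.229,-0.05,0,0.11,0.229,-0.05,0,0.11,0.229,-0.05,0,0.11,0.229,-0.05,0])

```text
time: 6.05
tool_pos: [0.5918, 0.0546, 0.2123]
tcp_rot: [-1.65, -2.671, 0.002]
wrist_force: [-0.4, -0.3, -0.5]
width: 0.509
grip_force: 36.1
```

Run:
```python
from h import *
s=bot.read_state(); print(s["time"],s["tool_pos"],s["width"])
c=bot.read_camera("wrist"); np.savez("w4.npz",**c); u=proj(c,[.556,.135,.053]); print(u)
for n in("scene","side"): np.savez(n+"1.npz",**bot.read_camera(n))
x,y=map(int,u); x0,y0=max(0,x-100),max(0,y-75); print(x0,y0)
cv2.imwrite("pics/w4.png",cv2.resize(c["pixels"][y0:y0+150,x0:x0+200],None,fx=4,fy=4,interpolation=cv2.INTER_CUBIC))
```

```text
6.05 [0.59181414 0.05458044 0.21232398] 0.5090851230288395
[284.3689679   89.04262157]
184 14
```

View pics/w4.png

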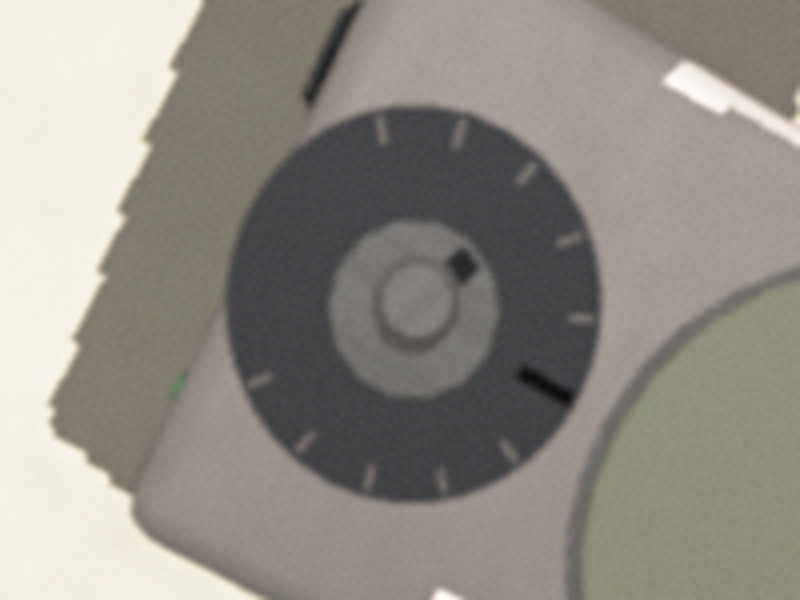

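The dial is centred at crop (414,303), the shaft tip at (417,302), the key at (461,265) and the bold line at (547,386). Each crop pixel is pixel = crop/4 + (184,14).

Run:
```python
from h import *
c=dict(np.load("w4.npz")); im=c["pixels"]; g=im.max(2)
f=lambda a:np.array(a)/4+np.array([184,14])-.4
m=((g>45)&(g<100)).astype(np.uint8); yy,xx=np.mgrid[:420,:560]; m[(np.hypot(xx-287,yy-89.5)>60)]=0
m[np.hypot(xx-287,yy-89.5)<25]=1
sat=im.max(2).astype(int)-im.min(2); 
k,l,s,ce=cv2.connectedComponentsWithStats(cv2.morphologyEx(m,cv2.MORPH_OPEN,np.ones((5,5))),connectivity=4)
i=l[90,287]; cnt=max(cv2.findContours((l==i).astype(np.uint8),0,1)[0],key=len)
print("dial ellipse",cv2.fitEllipse(cv2.convexHull(cnt)))
e=cv2.fitEllipse(cv2.convexHull(cnt))
D=ray(c,e[0],.0515); D2=ray(c,f((414,303)),.0515); S=ray(c,f((417,302)),.081); 
bl=((g<25)&(np.hypot(xx-320,yy-110)<12)); L=ray(c,(xx[bl].mean(),yy[bl].mean()),.0515)
bk=((g<45)&(np.hypot(xx-299,yy-80)<7)); K=ray(c,(xx[bk].mean(),yy[bk].mean()),.067)
print("D",D,D2,"S",S,"L",L,bl.sum(),"K",K,bk.sum())
C=(S+D2)[:2]/2
print("line r",np.hypot(*(L[:2]-D2[:2])),"ang",np.arctan2(*(L-D2)[1::-1]),"key r",np.hypot(*(K[:2]-C)),np.arctan2(*(K[:2]-C)[::-1]),np.arctan2(*(K-D2)[1::-1]),np.arctan2(*(K-S)[1::-1]))
# held knob pointer
st=bot.read_state(); T=Ro.from_rotvec(st["tcp_rot"]).as_matrix(); zt=st["tool_pos"][2]+.0135
u=proj(c,st["tool_pos"]+[0,0,.0135]); print("tcp px",u)
p=(im.min(2)>100)&(np.hypot(xx-u[0],yy-u[1])<60*.9)&(yy<u[1]+20)
P=np.array([ray(c,(x,y),zt)[:2] for y,x in zip(*np.nonzero(p))]);P=P[np.hypot(*(P-st["tool_pos"][:2]).T)<.0215]
mu=P.mean(0);w=np.linalg.svd(P-mu)[2][0]; w*=np.sign(w@(mu-st["tool_pos"][:2]));pr=(P-mu)@w
print(len(P),"pointer ang",np.arctan2(*w[::-1]),np.ptp(pr),"est knob centre-TCP",mu-.0120*w-st["tool_pos"][:2], "tool y",np.arctan2(T[1,1],T[0,1]))
d=((g<30)&(np.hypot(xx-u[0],yy-u[1])<75));
```

```text
dial ellipse ((286.7623291015625, 89.57882690429688), (93.1960678100586, 98.22635650634766), 0.34436899423599243)
D [0.55780205 0.13556821 0.0515    ] [0.55795955 0.13583296 0.0515    ] S [0.55862803 0.13432118 0.081     ] L [0.58805555 0.13373693 0.0515    ] 23 K [0.56279574 0.1446276  0.067     ] 5
line r 0.03016890295675622 ang -0.06953251181398144 key r 0.010558416188097454 1.1303034502616667 1.0680280949035066 1.1865192015424197
tcp px [280.56171669 316.37770564]
309 pointer ang 1.6097496610318103 0.016792024124000892 est knob centre-TCP [-0.00011993  0.00041447] tool y 0.46363952569806793
```

play_rows(steps=[0.02,0.001,0.02,0.06,0.05,0.003,0.04,0.12,0.075,0.005,0.06,0.18,0.087,0.0055,0.08,0.25,0.087,0.0055,0.087,0.25,0.087,0.0055,0.087,0.25,0.087,0.0055,0.087,0.25,0.087,0.0055,0.087,0.25])

```text
time: 7.2
tool_pos: [0.5599, 0.1354, 0.1274]
tcp_rot: [1.97, 2.446, 0.002]
wrist_force: [0.2, 0.1, -0.9]
width: 0.505
grip_force: 36.2
```

Run:
```python
from h import *
s=bot.read_state(); print(s["time"],s["tool_pos"],s["width"],s["wrist_force"],s["torque"],s["q"])
T=Ro.from_rotvec(s["tcp_rot"]).as_matrix(); print(np.arctan2(T[1,1],T[0,1]),T.round(4))
print(plan([.558,.1347,.125]))
t=[]
for n in("scene","side"):
    c=bot.read_camera(n); u=proj(c,[.558,.135,.09]).astype(int); print(n,u,proj(c,[.558,.135,.081]),proj(c,s["tool_pos"]-[0,0,.0247]))
    t.append(cv2.resize(c["pixels"][u[1]-30:u[1]+30,u[0]-30:u[0]+30],(400,400),interpolation=cv2.INTER_CUBIC))
cv2.imwrite("pics/s5.png",np.hstack(t))
```

```text
7.2 [0.55985749 0.13540676 0.12735579] 0.5050224790009626 [ 0.22437624  0.05943713 -0.93278521] [-0.00192822 -0.04291271 -0.00153122] [ 1.94103462e-01  1.82521960e-01  1.93848385e+00 -8.95722746e-05
  1.01870141e+00 -2.04322264e-02]
0.21458270278969263 [[-2.129e-01  9.771e-01  1.900e-03]
 [ 9.771e-01  2.129e-01  3.000e-04]
 [-1.000e-04  1.900e-03 -1.000e+00]]
[-0.0003 -0.002   0.0024]
scene [257 223] [257.92221175 226.5518609 ] [256.75750124 219.8828429 ]
side [257 222] [257.35484717 225.29294096] [256.17770712 217.89468369]
```

View pics/s5.png

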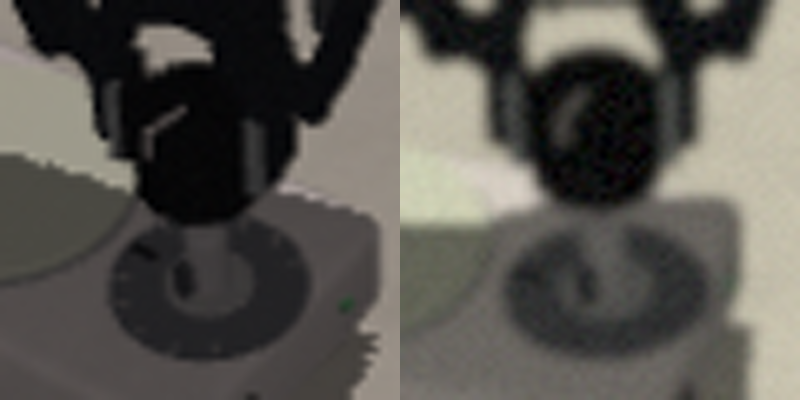

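play_rows(steps=[0,-0.002,0.008,0,0,-0.002,0.016,0,0,-0.002,0.02,0,0,-0.002,0.024,0,0,-0.002,0.028,0,0,-0.002,0.028,0])

```text
time: 8.05
tool_pos: [0.5574, 0.1355, 0.0982]
tcp_rot: [1.97, 2.447, 0.001]
wrist_force: [1.7, 1.0, -1.9]
width: 0.506
grip_force: 36.1
```

play_rows(steps=[0,0,0.003,0,0,0,0.005,0,0,0,0.007,0,0,0,0.008,0,0,0,0.008,0])

```text
time: 8.68
tool_pos: [0.5574, 0.1355, 0.0906]
tcp_rot: [1.97, 2.446, 0.001]
wrist_force: [1.7, 0.6, 0.4]
width: 0.507
grip_force: 36.3
```

play_rows(steps=[0,0,0.001,0,0,0,0.002,0,0,0,0.0025,0,0,0,0.0025,0])

```text
time: 9.18
tool_pos: [0.5574, 0.1355, 0.0882]
tcp_rot: [1.97, 2.446, 0.001]
wrist_force: [2.7, 0.5, 4.6]
width: 0.506
grip_force: 36.6
```

play_rows(steps=[0,0,0,0.03,0,0,0,0.06,0,0,0,0.09,0,0,0,0.12,0,0,0,0.12])

```text
time: 9.8
tool_pos: [0.5575, 0.1357, 0.0881]
tcp_rot: [2.115, 2.323, 0.002]
wrist_force: [3.6, 2.8, 3.1]
width: 0.507
grip_force: 36.6
```

play_rows(steps=[0,0,0,0.03,0,0,0,0.06,0,0,0,0.08,0,0,0,0.08])

```text
time: 10.3
tool_pos: [0.5575, 0.1356, 0.0877]
tcp_rot: [2.206, 2.236, 0.002]
wrist_force: [4.8, 2.4, 1.3]
width: 0.509
grip_force: 36.3
```

play_rows(steps=[0.0004,0.0007,0,0.02,0.0004,0.0007,0,0.04,0.0004,0.0007,0,0.06,0.0004,0.0007,0,0.06])

```text
time: 10.8
tool_pos: [0.5576, 0.1357, 0.0875]
tcp_rot: [2.272, 2.17, -0.0]
wrist_force: [4.0, 2.4, 1.6]
width: 0.508
grip_force: 36.3
```

play_rows(steps=[0,0,0.001,0,0,0,0.002,0,0,0,0.002,0])

```text
time: 11.18
tool_pos: [0.5577, 0.1355, 0.0857]
tcp_rot: [2.271, 2.171, -0.0]
wrist_force: [4.5, 0.8, 2.2]
width: 0.503
grip_force: 36.4
```

play_rows(steps=[0,0,0.001,0,0,0,0.002,0,0,0,0.002,0])

```text
time: 11.55
tool_pos: [0.5577, 0.1357, 0.0837]
tcp_rot: [2.271, 2.171, -0.0]
wrist_force: [4.6, 1.0, 1.7]
width: 0.503
grip_force: 36.4
```

play_rows(steps=[0,0.0005,0.002,0,0,0.0005,0.004,0,0,0.0005,0.0045,0,0,0.0005,0.0045,0])

```text
time: 12.05
tool_pos: [0.5578, 0.1357, 0.079]
tcp_rot: [-2.27, -2.171, 0.001]
wrist_force: [2.5, 0.8, 1.0]
width: 0.507
grip_force: 36.3
```

play_rows(steps=[0,0,0.0008,0,0,0,0.0016,0,0,0,0.0016,0])

```text
time: 12.42
tool_pos: [0.5578, 0.1357, 0.0777]
tcp_rot: [-2.271, -2.17, 0.001]
wrist_force: [0.6, -0.8, 3.4]
width: 0.506
grip_force: 36.5
```

play_rows(steps=[0,0,0.0006,0,0,0,0.0006,0])

```text
time: 12.68
tool_pos: [0.5578, 0.1357, 0.0777]
tcp_rot: [-2.271, -2.171, 0.001]
wrist_force: [-1.1, 0.4, 6.8]
width: 0.505
grip_force: 36.9
```

```bash
cat > p.py <<'E'
from h import *
s=bot.read_state(); c=bot.read_camera("wrist"); im=c["pixels"]; np.savez("wl.npz",**c)
T=Ro.from_rotvec(s["tcp_rot"]).as_matrix(); print("psi",np.arctan2(T[1,1],T[0,1]),s["tool_pos"],s["wrist_force"],s["q"][5])
C=np.array([.5578,.1353]); yy,xx=np.mgrid[:420,:560]
def sel(mask,z):
    o=[ray(c,(x,y),z)[:2] for y,x in zip(*np.nonzero(mask))]; return np.array(o)
u=proj(c,[*C,.091]); near=np.hypot(xx-u[0],yy-u[1])<130
P=sel((im.min(2)>90)&near,.091); P=P[np.hypot(*(P-C).T)<.0212]
if len(P)>5:
    mu=P.mean(0);w=np.linalg.svd(P-mu)[2][0];w*=np.sign(w@(mu-C))
    print(len(P),"pointer",np.arctan2(*w[::-1]),np.arctan2(*(mu-C)[::-1]),np.ptp((P-mu)@w),"mu",mu)
L=sel((im.max(2)<26)&near,.0515); a=np.array([.5878,.1335]); L=L[np.hypot(*(L-a).T)<.009]
if len(L)>5: m=L.mean(0); print(len(L),"line",m,np.hypot(*(m-C)),np.arctan2(*(m-C)[::-1]))
E
python3 p.py
```

```text
psi -0.045008858819706746 [0.55781195 0.13574848 0.07772151] [-1.09445817  0.43127745  6.80911812] 0.24024874814613262
356 pointer 1.1039570399396734 1.0398526868630822 0.017472515789998942 mu [0.5641774  0.14616097]
335 line [0.58463014 0.13115257] 0.027148808799563297 -0.15336696217723483
```

play_rows(steps=[0,0,-0.0005,0.07,0,0,-0.0005,0.14,0,0,-0.0005,0.21,0,0,-0.0005,0.28,0,0,-0.0005,0.35,0,0,-0.0005,0.42,0,0,-0.0005,0.49,0,0,-0.0005,0.56,0,0,-0.0005,0.56], grip_force=50)

```text
time: 13.85
tool_pos: [0.5585, 0.1361, 0.0778]
tcp_rot: [-2.782, -1.46, -0.001]
wrist_force: [2.6, 2.9, 2.3]
width: 0.5
grip_force: 50.4
```

play_rows(steps=[0,0,0,0.07,0,0,0,0.14,0,0,0,0.21,0,0,0,0.28,0,0,0,0.35,0,0,0,0.42,0,0,0,0.49,0,0,0,0.54,0,0,0,0.54])

```text
time: 14.98
tool_pos: [0.5591, 0.1359, 0.0778]
tcp_rot: [3.07, 0.666, 0.003]
wrist_force: [4.4, 0.7, 1.6]
width: 0.5
grip_force: 50.5
```

```bash
python3 p.py
python3 - <<'E'
from h import *
c=np.load("wl.npz"); u=proj(c,[.57,.135,.07]).astype(int); x0,y0=max(0,u[0]-100),max(0,u[1]-75); print(u,x0,y0)
cv2.imwrite("pics/w6.png",cv2.resize(c["pixels"][y0:y0+150,x0:x0+200],None,fx=4,fy=4,interpolation=cv2.INTER_CUBIC))
E
```

```text
psi -1.1433276255618234 [0.55909274 0.13587684 0.07784779] [4.38997005 0.73366286 1.63974412] 1.3385679655022462
517 pointer 0.02935226230683471 -0.8492751119906858 0.04231647191490147 mu [0.55888525 0.13406642]
128 line [0.58783322 0.13369889] 0.0300758716050768 -0.05326102383194483
[290 266] 190 191
```

View pics/w6.png

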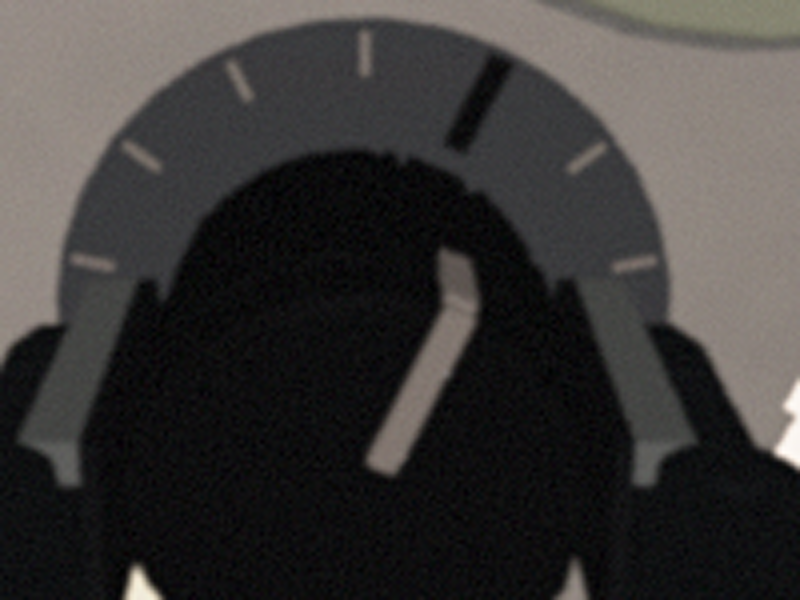

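The pointer runs from crop (385,470) to (460,310), continuing down the knob's side. The bold line runs from (458,145) to (498,60). Next I compare their angles.

Run:
```python
from h import *
c=np.load("wl.npz"); f=lambda a:np.array(a)/4+[190-.4,191-.4]
a,b=ray(c,f((385,470)),.091),ray(c,f((460,310)),.091); l,m=ray(c,f((458,147)),.0515),ray(c,f((498,60)),.0515)
A=lambda d:np.arctan2(d[1],d[0])
print(a,b,"pointer",A(b-a),np.hypot(*(b-a)[:2]),"line",l,m,A(m-l))
C=np.array([.5580,.1352,0]); print("from C: ptr",A(b-C),"line",A((l+m)/2-C))
# axis implied by pointer: tip at ~21mm
```

```text
[0.56266188 0.13431777 0.091     ] [0.57971972 0.13496012 0.091     ] pointer 0.03763906288003343 0.01706993655653399 line [0.58260141 0.13351214 0.0515    ] [0.59371542 0.13386475 0.0515    ] 0.03171603292216897
from C: ptr -0.011044087324186103 line -0.05007859173877259
```

Run:
```python
from h import *
from scipy.optimize import least_squares
A=lambda d:np.arctan2(d[1],d[0])
for fn,z0 in(("w4.npz",0),("wl.npz",1)):
    c=dict(np.load(fn)); im=cv2.GaussianBlur(c["pixels"],(3,3),0); g=im.max(2).astype(float)
    C=np.array([.558,.135])
    def samp(r,a,C=C):
        u=proj(c,[C[0]+r*np.cos(a),C[1]+r*np.sin(a),.0515]); return cv2.getRectSubPix(g.astype(np.float32),(1,1),tuple(map(float,u)))[0,0]
    rs=np.arange(.030,.043,.0003); E=[]
    for a in np.linspace(-1.3,1.2,120) if z0 else np.linspace(-3.1,3.1,200):
        v=np.array([samp(r,a) for r in rs]); d=v[4:]-v[:-4]; i=d.argmax()
        if d[i]>30: r=rs[i+2]; E.append([C[0]+r*np.cos(a),C[1]+r*np.sin(a)])
    E=np.array(E); q=least_squares(lambda p:np.hypot(E[:,0]-p[0],E[:,1]-p[1])-p[2],[*C,.0365],loss="soft_l1",f_scale=.0004).x
    q2=least_squares(lambda p:np.hypot(E[:,0]-p[0],E[:,1]-p[1])-.0365,C,loss="soft_l1",f_scale=.0004).x
    print(fn,len(E),q,q2)
    aa=np.linspace(-.35,.3,131)
    for r in(.0265,.028,.0295,.031,.0325,.034):
        v=np.array([samp(r,a,q[:2]) for a in aa]); w=np.clip(np.median(v)-8-v,0,None)*(abs(aa-aa[v.argmin()])<.15); print(r,round((w*aa).sum()/w.sum(),4),end="; ")
    print()
```

```text
w4.npz 176 [0.55850366 0.13443945 0.03620358] [0.55837718 0.13443949]
0.0265 -0.0247; 0.028 -0.0239; 0.0295 -0.0259; 0.031 -0.028; 0.0325 -0.027; 0.034 -0.0246; 
wl.npz 119 [0.55860774 0.13450548 0.03647538] [0.55857809 0.13450381]
0.0265 -0.0274; 0.028 -0.0256; 0.0295 -0.0243; 0.031 -0.0267; 0.0325 -0.0276; 0.034 -0.0283;
```

```bash
cat > ptr.py <<'E'
from h import *
def ptr(c,z=.091,C=(.5585,.1345)):
    g=cv2.GaussianBlur(c["pixels"],(3,3),0).min(2).astype(np.float32); ys=np.arange(-.007,.007,.0002); P=[]
    for r in np.arange(.006,.0195,.001):
        v=np.array([cv2.getRectSubPix(g,(1,1),tuple(map(float,proj(c,[C[0]+r,C[1]+y,z]))))[0,0] for y in ys])
        w=np.clip(v-60,0,None)*(abs(ys-ys[v.argmax()])<.0025)
        if w.sum()>0: P.append([r,(w*ys).sum()/w.sum()])
    P=np.array(P); s,b=np.polyfit(P[:,0],P[:,1],1); print("pointer ang",np.arctan(s),"offset at axis",b,"resid",np.std(P[:,1]-s*P[:,0]-b),len(P))
if __name__=="__main__":
    import sys; ptr(dict(np.load(sys.argv[1])))
E
python3 ptr.py wl.npz
```

```text
pointer ang 5.232607387405949e-05 offset at axis 0.0002874712783996777 resid 2.1049068025973968e-05 14
```

play_rows(steps=[0.0006,0,-0.0003,0.015,0.0006,0,-0.0003,0.03,0.0006,0,-0.0003,0.03,0.0006,0,-0.0003,0.03])

```text
time: 15.52
tool_pos: [0.5591, 0.1359, 0.0779]
tcp_rot: [3.08, 0.619, 0.001]
wrist_force: [6.1, 1.1, -0.5]
width: 0.501
grip_force: 50.6
```

```bash
python3 p.py|head -1; python3 ptr.py wl.npz
```

```text
psi -1.1741029593462728 [0.55914984 0.13589159 0.07785688] [ 6.10556085  1.08092321 -0.50374891] 1.369600711119503
pointer ang -0.030107946172920886 offset at axis 0.00030584688879478573 resid 1.327822215352746e-05 14
```

play_rows(steps=[-0.0006,0,0.0008,0,-0.0006,0,0.0008,0,-0.0006,0,0.0008,0])

```text
time: 15.95
tool_pos: [0.5591, 0.1359, 0.0778]
tcp_rot: [3.08, 0.619, 0.003]
wrist_force: [5.1, 1.0, 3.2]
width: 0.503
grip_force: 51.0
```

play_rows(steps=[0,0,0,0,0,0,0,0,0,0,0,0,0,0,0,0,0,0,0,0], jaw=60)

```text
time: 16.58
tool_pos: [0.558, 0.1358, 0.077]
tcp_rot: [-3.08, -0.618, 0.001]
wrist_force: [0.5, -0.1, 0.3]
width: 0.763
grip_force: 0.0
```

play_rows(steps=[0,0,-0.01,0,0,0,-0.03,0,0,0,-0.06,0,0,0,-0.09,0,0,0,-0.09,0,0,0,-0.09,0])

```text
time: 17.32
tool_pos: [0.5581, 0.1358, 0.1676]
tcp_rot: [3.08, 0.618, 0.001]
wrist_force: [-0.1, 1.0, -0.6]
width: 0.762
grip_force: 0.0
```

```bash
python3 p.py|head -1; python3 ptr.py wl.npz
python3 - <<'E'
from h import *
c=np.load("wl.npz"); t=[cv2.resize(c["pixels"],(400,300))]
d=bot.read_camera("scene"); u=proj(d,[.558,.135,.07]).astype(int); t.append(cv2.resize(d["pixels"][u[1]-30:u[1]+30,u[0]-40:u[0]+40],(400,300),interpolation=cv2.INTER_CUBIC))
cv2.imwrite("pics/end.png",np.hstack(t))
E
```

```text
psi -1.174981833685801 [0.55814151 0.13578021 0.16762591] [-0.07895729  0.97891358 -0.64079226] 1.370260989027377
pointer ang -0.006916581878880376 offset at axis 0.0005458085885985969 resid 2.0371632240828354e-05 14
```

View pics/end.png

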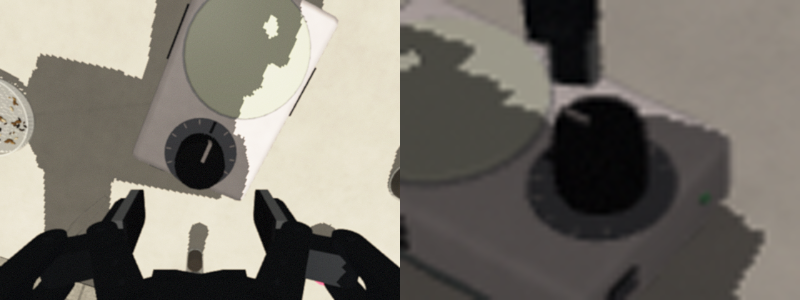

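The knob sits home on the dial and is released, with the pointer at about (206,152) and the line at (212,127). I'll check the line bearing in this same view.

Run:
```python
from h import *
from scipy.optimize import least_squares
c=dict(np.load("wl.npz")); g=cv2.GaussianBlur(c["pixels"],(3,3),0).max(2).astype(np.float32); C=np.array([.5585,.1345])
S=lambda r,a,C:cv2.getRectSubPix(g,(1,1),tuple(map(float,proj(c,[C[0]+r*np.cos(a),C[1]+r*np.sin(a),.0515]))))[0,0]
rs=np.arange(.030,.043,.0003);E=[]
for a in np.linspace(-3.1,3.1,220):
    v=np.array([S(r,a,C) for r in rs]);d=v[4:]-v[:-4];i=d.argmax()
    if d[i]>30: E.append(C+rs[i+2]*np.array([np.cos(a),np.sin(a)]))
E=np.array(E);q=least_squares(lambda p:np.hypot(*(E-p[:2]).T)-p[2],[*C,.0365],loss="soft_l1",f_scale=.0004).x;print(len(E),q)
aa=np.linspace(-.35,.3,131)
for r in(.028,.0295,.031,.0325,.034):
    v=np.array([S(r,a,q[:2]) for a in aa]);w=np.clip(np.median(v)-8-v,0,None)*(abs(aa-aa[v.argmin()])<.15);print(r,round((w*aa).sum()/w.sum(),4))
```

```text
212 [0.55845837 0.13451443 0.03633788]
0.028 -0.0264
0.0295 -0.0269
0.031 -0.0245
0.0325 -0.0237
0.034 -0.0242
```

```bash
python3 -c "
from workcell import bot
print(bot.finish_job())"
```

```text
the job is handed in; nothing more can be done
None
```

The knob is home on the shaft, its pointer about 0.02 rad (1°) from the bold line; the gripper let go and withdrew, and the job is handed in at about 17 s, with the beaker, vial and petri dish left alone.

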